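# Show the stones in the viewing box

## Task

A customer wants to look at the stones on the small wooden tray: slide the tray with its stones into the slot of the wooden viewing box until its front plate is fully home against the box, and only then take the black cap off the viewing port on top of the box. Nobody remembers which way round this cap turns: try it one way, and if it stops dead after a few degrees do not force it but turn it the other way, about a sixth of a turn until it meets its stop, and lift it straight out. Finish while still holding the cap in the air, about 8 cm above the port and clear of everything, with the tray left home with its stones and the other things on the table left where they are.

Things in the scene. Friction and masses are not known exactly. Their poses are not given: they have to be found in the camera images.
- viewing_box: Heavy wooden box fixed to the table, 100 mm deep (x), 118 wide (y), 50 high; origin: centre of its footprint, on the table. Its -x face is open: a slot 98 mm wide, 44 high, level with the table, 92 deep; the tray enters along the box's +x, which points roughly to the robot's right (world -y).
- port (a point): Centre of the rim of the viewing port: a round metal turret, 60 mm across, on the box's vertical axis, rim 81 mm above the table. The cap closes it; box axes.
- tray: Loose light-wood tray on the table before the slot, a little askew, to be slid on the table: 90 x 90 mm, walls 14 high, 0.35 kg; origin: centre of this footprint, on the table. +x goes in first. Its front plate (at -x, 116 wide, 40 high, 5 thick) stops against the box front: the tray's origin is then 5 mm to the -x side of the box's, in line with it. 4 mm clearance each side.
- tray_grip (a point): Grasp point of the tray's handle, an upright metal post 20 x 20 mm, up to 50 mm high, 77 mm to the -x side of the tray's origin (a gap of 17 mm to the front plate, bridged by a low arm 12 mm wide). This point is on the post's axis, 36 mm above the table. Tray axes; take it across y.
- cap_grip (a point): Grasp point of the cap's upright grip bar: 46 mm long (cap's x), 12 thick (cap's y, take it across this), 32 high, on a black flange 64 mm across, 5 thick. The point lies on the axis, 22 mm above the flange's top, 10 below the bar's top, 108 above the table when seated. At the start the bar lies along the box's x.
- cap: The loose 80 g cap; origin on its axis under the flange (27 mm below cap_grip), stem and two lugs reach 18 mm down into the port. One way (differs each time, not visible) it stops dead after about 15 degrees; the other way it turns freely to a stop at about 65 degrees. It lifts straight out between about 50 and 65 degrees, never before.
- agate_b: Stone, 32 x 38 x 24 mm, lying loose on the tray (origin at its underside); must stay on it.
- jasper_b: Small stone, 24 x 30 x 18 mm, lying loose on the tray (origin at its underside); must stay on it.
- flint_b: Dark stone, 42 x 56 x 30 mm. Bystander, loose on the table, origin at its underside; leave it where it is.
- serpentine: Green stone, 40 x 50 x 34 mm. Bystander, loose on the table, origin at its underside; leave it where it is.
- slate_c: Flat slate, 46 x 64 x 22 mm. Bystander, loose on the table, origin at its underside; leave it where it is.

How it is judged:
On the way, in this order (a step that is already met when the one before it is completed fails the run):
1. the tray is fully home in the box with its stones, the cap still on the port (x of tray in the frame of viewing_box above -0.009 m and y of tray in the frame of viewing_box between -0.006 and 0.006 m and x of agate_b in the frame of tray between -0.046 and 0.046 m and y of agate_b in the frame of tray between -0.046 and 0.046 m and x of jasper_b in the frame of tray between -0.046 and 0.046 m and y of jasper_b in the frame of tray between -0.046 and 0.046 m and height (world z) of cap_grip below 0.115 m and horizontal distance between cap_grip and viewing_box below 0.01 m), for 0.2 s.
2. the cap has been lifted off the port (height (world z) of cap_grip above 0.138 m), for 0.2 s.
At the end, for the whole second after the job is handed in: The tray is home (front plate within 4 mm of the box front, within 6 mm of the slot's centre line) with both stones on it, and the gripper holds the cap still, at least 40 mm above its seat and not touching the box (x of tray in the frame of viewing_box above -0.009 m and y of tray in the frame of viewing_box between -0.006 and 0.006 m and x of agate_b in the frame of tray between -0.046 and 0.046 m and y of agate_b in the frame of tray between -0.046 and 0.046 m and x of jasper_b in the frame of tray between -0.046 and 0.046 m and y of jasper_b in the frame of tray between -0.046 and 0.046 m and height (world z) of cap_grip above 0.148 m and contact force between the fingers and cap above 1 N and contact force between cap and viewing_box below 0.05 N and linear speed of cap below 0.03 m/s and linear speed of tray below 0.01 m/s); the arm keeps its last pose, push and grip.
It fails at once if a bystander is moved more than 30 mm (distance of any of flint_b, serpentine, slate_c from where it was at the start of the episode above 0.03 m).
It fails at once if the cap is forced: over 120 N between cap and box (contact force between cap and viewing_box above 120 N).
It also fails if it takes over 58 s, if anything falls off the work surface, if the arm or the gripper's body presses on something with over 40 N, if the wrist force passes 120 N, or if a joint passes its speed limit or range.

## Robot

A 6-joint arm with a two-finger parallel gripper is mounted at the origin on a cart in front of the work surface, level with it; the furniture and walls round the work are solid. World frame = base frame: x ahead of the robot, y to its left, z up, the work surface at z = 0. Lengths are in m, angles in rad, forces in N, time in s.
With the tool pointing down it reaches from about 0.425 to 0.95 m from the base axis. Payload 3.5 kg.
Tool frame: the origin (TCP) lies at the very end of the fingers, on their centre line; the grasp point (between the pads) lies 19 mm behind it (ctrl.grip_point_offset is the distance from the TCP to the grasp point, in m); z points along the fingers, y is the line along which they close (so a half turn about z gives the same grasp; the last joint's range is limited). The gripper opens to 85 mm and grips with 20 to 120 N. Pads are 22 mm wide; open, the fingers measure 114 mm over their backs; the gripper's body (76 mm by 85 mm) begins 54 mm behind the grasp point. The pads swing forward as they close: fully open they stand 13 mm farther back than shut.
Start: joints at [1.046, 0.286, 1.577, -0, 1.279, -0.15], TCP at [0.247, 0.628, 0.231] pointing down, gripper open.
Joint ranges: [-2.77, 2.77], [-0.9, 2.22], [0.21, 2.48], [-1.53, 4.67], [0.24, 2.81], [-2.84, 2.84]. Speed limits (rad/s): [2.79, 2.79, 3.14, 3.14, 3.14, 3.14].

## Interface

Orientations are given as a unit quaternion [x, y, z, w].
In Python, from plant import telemetry, vision, ctrl gives the robot as it stands.
- The arm moves only by the tool arm_command, never from a script. Its argument "series" is one flat list of numbers, 7 for each row, row after row: the shift along the tool's x, y, z in cm, then the turn, a rotation vector about the tool's x, y, z in degrees, then the closure, from 0 (fully open) to 1 (shut). A call has 1 to 10 rows; each row is the pose to reach, as a shift and turn from the pose commanded when the call began, along the tool's axes at that moment; what a row does not reach only later rows make up. A row lasts 1/12 s, in which the tool goes at most 41.7 mm and 7.16 degrees, less where a joint would pass 70% of its speed; a pose out of reach is approached as far as the arm can. A call with a gripper value outside its range is refused whole. The fingers move at their own pace and stop on an object; "force" is the grip in N (left out, the last holds). Time passes only in rows, so rows that repeat a pose let the fingers close. It gives the time, the measured TCP pose, the force, the opening and the grip force at its end, in the units of the state.
- telemetry.get_state(): the state, without advancing time (a new reading comes with each control period).
- vision.read_camera(name): name is "scene" or "top" or "wrist"; returns a dict with "color" (480x640x3 uint8, blue, green, red), "K" (3x3 intrinsics, pixels), "D" ([k1, k2, p1, p2, k3] as OpenCV has them; the pictures are not rectified), "rvec" (rotation vector, rad) and "tvec" (3), from world to camera coordinates, as OpenCV has them; the wrist camera has in their place "T_tool_cam" (4x4, takes a point from camera to tool coordinates, whose origin is the TCP and whose axes are the flange's). Camera axes: x right, y down, z forward; pixel columns grow to the right and rows downward; lengths in m; the calibration is good to about 2 mm. A picture is of the moment at which its call begins: read the wrist's pose just before it. There is no depth.
- ctrl.sign_off(): hands the job in; it is judged then, once.
The state is a dict: "time": time; "qpos": joint angles; "dq": joint speeds; "joint_efforts": joint torques, N m; "eef_pos": TCP position; "tcp_rot": TCP orientation; "contact_force": force on the tool from outside, world axes, zero at the start; "wrist_torque": the same for the moment, N m; "opening": opening from 0.0 (shut) to 1.0 (fully open); "finger_force": force on a finger pad.
Only numpy, scipy, OpenCV 4.12 (cv2) and the standard library are available. Lean on these libraries where they do the work, as an engineer would, in place of code of your own. Each camera call takes 0.05 s, during which the arm holds its last target. There are 200 camera calls.

## Working session

There is one attempt and no reset: what is moved stays moved. The work goes in short steps, Python scripts to look and compute and a tool call to move; the robot and the scene stay as the last step left them, time stands still between calls to the robot, and variables do not carry over. Pictures are saved under pics/ and viewed, at most 10 in all, crops included, and the job is handed in when it is done.

Besides the shell and the picture viewer there is one more tool, called after "Call:" by a JSON object that holds its "api" and its "payload", one argument or row to a line. arm_command: Moves the arm, as the interface text tells. Its arguments: {"type":"object","properties":{"series":{"type":"array","items":{"type":"number"}},"force":{"type":"number"}},"required":["series"]}

```bash
mkdir -p pics; ls
python3 - <<'E'
from plant import telemetry, vision, ctrl
import cv2,pickle
print(telemetry.get_state(), ctrl.grip_point_offset)
d={}
for n in ("scene","top"):
    r=vision.read_camera(n); d[n]=r; cv2.imwrite(f"pics/{n}0.png",r["color"])
    print(n,r["K"],r["D"],r["rvec"],r["tvec"])
pickle.dump(d,open("cam0.pkl","wb"))
E
```

```text
pics
{'time': 0.0, 'qpos': array([ 1.04599281e+00,  2.87127542e-01,  1.57819152e+00, -2.52000877e-05,
        1.27860355e+00, -1.50009263e-01]), 'dq': array([ 0.00106667, -0.00042427,  0.00178573,  0.0005146 , -0.00100059,
        0.00011448]), 'joint_efforts': array([-6.12065724e-04, -4.05984950e+01, -2.92626590e+01, -1.32051455e-04,
        5.69854121e-03, -2.82560002e-07]), 'eef_pos': array([0.24675192, 0.62756816, 0.22996474]), 'tcp_rot': array([ 1.86298520e-01,  9.82492496e-01, -1.10328532e-03, -3.74273629e-04]), 'contact_force': array([ 0.15187836, -0.8136299 , -0.15223654]), 'wrist_torque': array([0.03140286, 0.01954118, 0.01578174]), 'finger_force': 0.0, 'opening': 0.999704983907004} 0.0187
scene [[566.97654717   0.         321.84472511]
 [  0.         566.97654717 239.66863551]
 [  0.           0.           1.        ]] [0.03722527 0.         0.         0.         0.        ] [ 2.03290786 -0.94732048  0.49784671] [-0.15591817  0.42610099  0.65824839]
top [[538.0386409    0.         318.0287539 ]
 [  0.         538.0386409  242.41732606]
 [  0.           0.           1.        ]] [-0.04568733  0.          0.          0.          0.        ] [ 2.12865124 -2.16403187  0.17804853] [0.2587896  0.58500121 0.86423899]
```

View pics/top0.png

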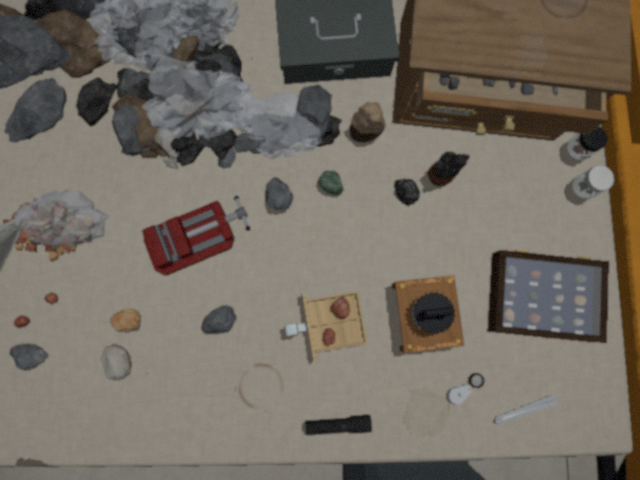

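View pics/scene0.png

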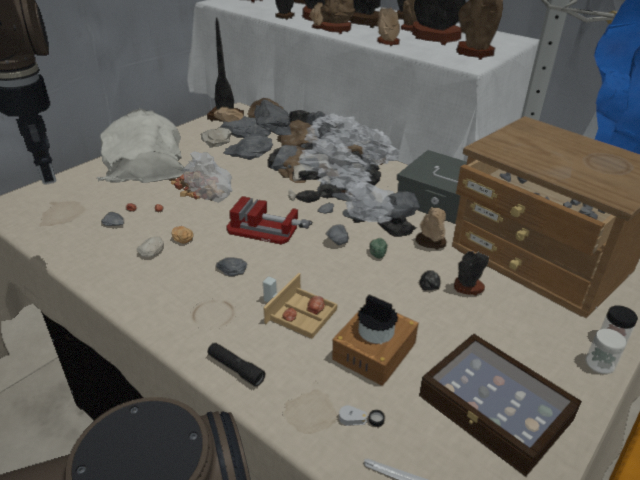

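The top view shows the tray near (333,322), with its post at (293,330). The box is near (428,315) and the cap at (433,313). I'll enlarge that region to get the corners.

```bash
cat > h.py <<'E'
import numpy as np,cv2
def ray(r,uv,z):
    """pixels -> world points at height z"""
    n=cv2.undistortPoints(np.float64(uv).reshape(-1,1,2),r["K"],r["D"]).reshape(-1,2)
    n=np.c_[n,np.ones(len(n))]
    if "T" in r: R,c=r["T"][:3,:3],r["T"][:3,3]
    else:
        Rm=cv2.Rodrigues(r["rvec"])[0]; R=Rm.T; c=-Rm.T@r["tvec"].ravel()
    d=n@R.T
    return c+d*((z-c[2])/d[:,2])[:,None]
E
python3 - <<'E'
import pickle,cv2
d=pickle.load(open("cam0.pkl","rb"))
im=d["top"]["color"][260:380,275:475]
im=cv2.resize(im,None,fx=4,fy=4,interpolation=cv2.INTER_CUBIC)
im=cv2.convertScaleAbs(im,alpha=1.5)
for i in range(0,800,80): cv2.putText(im,str(275+i//4),(i,10),0,.35,(255,0,0)); cv2.line(im,(i,12),(i,18),(255,0,0))
for i in range(0,480,80): cv2.putText(im,str(260+i//4),(0,i+4),0,.35,(255,0,0))
cv2.imwrite("pics/crop.png",im)
E
```

```text
(no output)
```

View pics/crop.png

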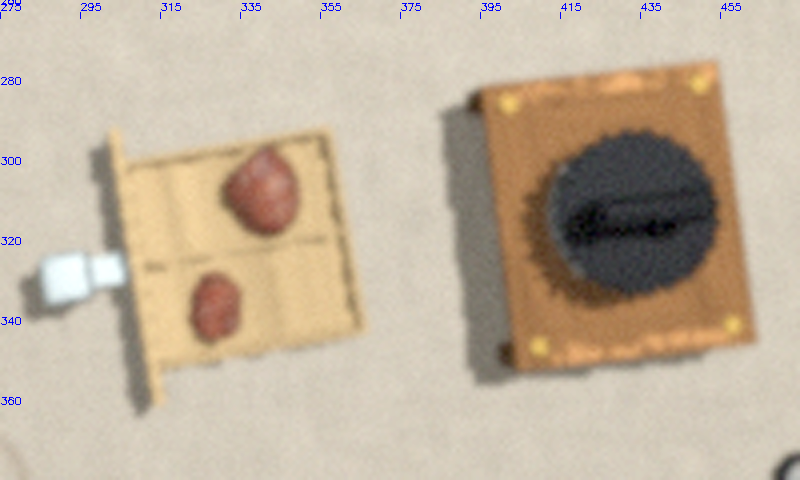

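The crop shows these corners:

| Feature | Crop pixels |
|---|---|
| Box top corners | (483,90), (717,63), (757,342), (515,371) |
| Plate ends | (115,131), (157,402) |
| Tray rim far corners | (328,128), (366,330) |
| Post top | (66,278) |
| Cap flange | (635,212) |

```bash
cat > m.py <<'E'
import pickle,numpy as np
from h import ray
r=pickle.load(open("cam0.pkl","rb"))["top"]
P=lambda pts,z: ray(r,np.array(pts)/4+[275,260],z)[:,:2]
b=P([(483,90),(717,63),(757,342),(515,371)],.05)
print("box",b.mean(0),[np.linalg.norm(b[i]-b[i-1]) for i in range(4)])
ax=(b[1]+b[2]-b[0]-b[3]); ay=b[0]+b[1]-b[2]-b[3]
print("yaw",np.degrees(np.arctan2(ax[1],ax[0])),np.degrees(np.arctan2(ay[1],ay[0]))-90)
print("cap",P([(635,212)],.086))
p=P([(115,131),(157,402)],.04); d=p[0]-p[1]
print("plate mid",p.mean(0),np.linalg.norm(d),np.degrees(np.arctan2(d[1],d[0]))-90)
t=P([(328,128),(366,330)],.014); d=t[0]-t[1]
print("front",t.mean(0),np.linalg.norm(d),np.degrees(np.arctan2(d[1],d[0]))-90)
print("post",P([(66,278)],.05))
E
python3 m.py
```

```text
box [0.46609402 0.06716829] [np.float64(0.11531759741765611), np.float64(0.09896875468055102), np.float64(0.1154522013231697), np.float64(0.10060154903614633)]
yaw -84.52025760642678 -85.22857556349435
cap [[0.4666094  0.06826306]]
plate mid [0.44933764 0.26652467] 0.11254075483030164 -81.96318088964767
front [0.46339464 0.17622071] 0.0871001364036314 -80.87644441399496
post [[0.44471768 0.29509119]]
```

Call:
{"api": "arm_command", "payload": {
  "series": [-3.1, -2.4, 0.8, 0, 0, 6, 0, -6.1, -4.7, 1.6, 0, 0, 12, 0, -9.2, -7.1, 2.4, 0, 0, 18, 0, -12.2, -9.4, 3.2, 0, 0, 24, 0, -15.3, -11.8, 4, 0, 0, 30, 0, -18.4, -14.1, 4.8, 0, 0, 36, 0, -21.4, -16.5, 5.6, 0, 0, 42, 0, -24.5, -18.9, 6, 0, 0, 48, 0, -27.5, -21.2, 6, 0, 0, 54, 0, -30.6, -23.6, 6, 0, 0, 60, 0]
}}

```text
time: 0.93
eef_pos: [0.4454, 0.2946, 0.1704]
tcp_rot: [0.654, 0.756, -0.001, -0.0]
contact_force: [-0.4, -0.0, -0.7]
opening: 1.001
finger_force: 0.0
```

Call:
{"api": "arm_command", "payload": {
  "series": [0, 0, 0, 0, 0, 0, 0, 0, 0, 0, 0, 0, 0, 0, 0, 0, 0, 0, 0, 0, 0]
}}

```text
time: 1.18
eef_pos: [0.4452, 0.2965, 0.171]
tcp_rot: [0.653, 0.758, -0.0, -0.0]
contact_force: [-0.7, 0.1, -1.3]
opening: 1.001
finger_force: 0.0
```

```bash
cat >> h.py <<'E'
def wrist(name):
    from plant import telemetry, vision
    from scipy.spatial.transform import Rotation as Ro
    import pickle
    s=telemetry.get_state(); r=vision.read_camera("wrist")
    T=np.eye(4); T[:3,:3]=Ro.from_quat(s["tcp_rot"]).as_matrix(); T[:3,3]=s["eef_pos"]
    r["T"]=T@r["T_tool_cam"]; r["s"]=s
    pickle.dump(r,open(name+".pkl","wb")); cv2.imwrite(f"pics/{name}.png",r["color"]); return r
def togo(s,xy,z,tool_y_deg):
    """shift (cm) and turn (deg) in tool axes to a tool-down pose"""
    from scipy.spatial.transform import Rotation as Ro
    R=Ro.from_quat(s["tcp_rot"]); a=np.radians(tool_y_deg)
    y=[np.cos(a),np.sin(a),0]; zz=[0,0,-1]; x=np.cross(y,zz)
    G=Ro.from_matrix(np.c_[x,y,zz])
    print("shift",np.round(R.inv().apply(np.r_[xy,z]-s["eef_pos"])*100,2),"turn",np.round(np.degrees((R.inv()*G).as_rotvec()),2))
E
python3 - <<'E'
from h import *
r=wrist("w1"); s=r["s"]; print(s["eef_pos"],s["tcp_rot"],s["time"]); print(r["T"][:3,3],r["T"][:3,2])
E
```

```text
[0.44517847 0.29645554 0.17100176] [ 6.52611940e-01  7.57692202e-01 -2.32570220e-04 -3.59166983e-04] 1.1833
[0.4326856  0.37679334 0.3142669 ] [ 0.04675794 -0.3144453  -0.94812333]
```

View pics/w1.png

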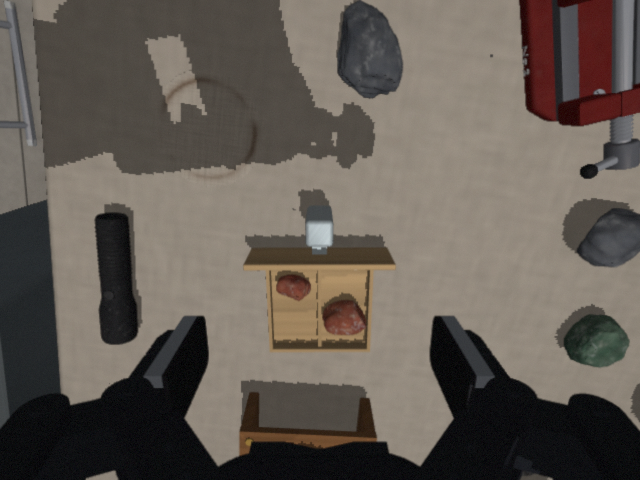

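The wrist view shows the post top at about (319,238), the plate's top edge from (245,267) to (394,267), and the tray's far corners at (271,349) and (370,349). The box's front top edge runs from about (240,432) to (376,437).

Run:
```python
from h import *; import pickle
r=pickle.load(open("w1.pkl","rb")); im=r["color"]
hsv=cv2.cvtColor(im,cv2.COLOR_BGR2HSV)
for y0,y1,x0,x1,f in ((235,280,230,410,4),(385,460,225,395,4)):
    c=cv2.resize(im[y0:y1,x0:x1],None,fx=f,fy=f,interpolation=cv2.INTER_CUBIC); c=cv2.convertScaleAbs(c,alpha=1.6)
    cv2.imwrite(f"pics/w1c{y0}.png",c)
a=cv2.imread("pics/w1c235.png"); b=cv2.imread("pics/w1c385.png")
w=max(a.shape[1],b.shape[1]); pad=lambda i:cv2.copyMakeBorder(i,0,4,0,w-i.shape[1],0)
cv2.imwrite("pics/w1c.png",np.vstack([pad(a),pad(b)]))
# post top: bright bluish-white blob
m=((im.min(2)>140)&(np.indices(im.shape[:2])[0]>200)).astype(np.uint8); m[:, :290]=0; m[:,350:]=0; m[255:]=0
n,_,st,ce=cv2.connectedComponentsWithStats(m); print([(st[i],ce[i]) for i in range(1,n) if st[i][4]>40])
```

```text
[(array([308, 223,  24,  26, 571], dtype=int32), array([319.46409807, 234.52714536]))]
```

View pics/w1c.png

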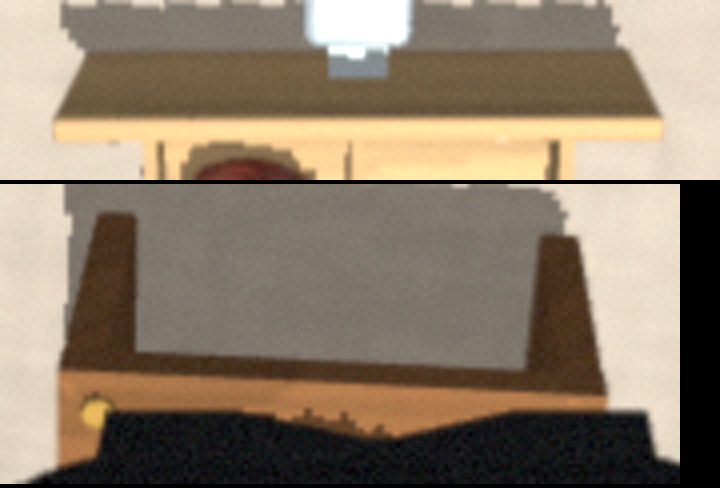

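The crop gives plate edges at y=264.5 (top) and y=247.5 (bottom). The box front corners are (240,431.5) and (376.5,437.5) at the top, and (249.3,392.3) and (369.5,398.3) at the bottom.

Run:
```python
from h import *; import pickle
r=pickle.load(open("w1.pkl","rb"))
def f(n,p,z):
    w=ray(r,p,z)[:,:2]; d=w[1]-w[0]; print(n,w.mean(0).round(4),np.linalg.norm(d).round(4),(np.degrees(np.arctan2(d[1],d[0]))-90).round(2))
f("platetop",[(243.25,264.5),(395.75,264.5)],.04)
f("platebot",[(251.5,247.5),(387.25,247.5)],0)
f("trayfront",[(270.5,349.5),(370,349.5)],.014)
f("boxbot",[(249.25,392.25),(369.5,398.25)],0)
f("boxtop",[(240,431.5),(376.5,437.5)],.05)
f("slottop",[(258.75,427),(356.5,431.25)],.044)
print("post top c",ray(r,[(319.5,238)],.05),ray(r,[(319.5,234.5)],.05))
```

```text
platetop [0.4496 0.2672] 0.1158 -81.54
platebot [0.4497 0.2667] 0.1164 -81.54
trayfront [0.4641 0.1757] 0.0893 -81.53
boxbot [0.4629 0.1133] 0.1181 -85.01
boxtop [0.4628 0.1148] 0.1171 -84.72
slottop [0.4621 0.1145] 0.0853 -84.67
post top c [[0.44600766 0.29137997 0.05      ]] [[0.4456194  0.29397671 0.05      ]]
```

Call:
{"api": "arm_command", "payload": {
  "series": [-0.1, 0.1, 4, 0, 0, 0, 0, -0.1, 0.1, 8, 0, 0, 0, 0, -0.1, 0.1, 11.5, 0, 0, 0, 0, -0.1, 0.1, 14, 0, 0, 0, 0, -0.1, 0.1, 15.1, 0, 0, 0, 0, -0.1, 0.1, 15.1, 0, 0, 0, 0],
  "force": 50
}}

```text
time: 1.73
eef_pos: [0.4435, 0.2958, 0.0172]
tcp_rot: [0.652, 0.759, -0.003, -0.002]
contact_force: [-0.8, 0.5, 0.2]
opening: 1.002
finger_force: 0.0
```

Call:
{"api": "arm_command", "payload": {
  "series": [0, 0, 0, 0, 0, 0, 1, 0, 0, 0, 0, 0, 0, 1, 0, 0, 0, 0, 0, 0, 1, 0, 0, 0, 0, 0, 0, 1, 0, 0, 0, 0, 0, 0, 1, 0, 0, 0, 0, 0, 0, 1, 0, 0, 0, 0, 0, 0, 1, 0, 0, 0, 0, 0, 0, 1]
}}

```text
time: 2.4
eef_pos: [0.447, 0.296, 0.0216]
tcp_rot: [0.653, 0.758, 0.0, 0.0]
contact_force: [-2.3, 0.3, 5.6]
opening: 0.228
finger_force: 49.9
```

Call:
{"api": "arm_command", "payload": {
  "series": [-0.4, 0, 0, 0, 0, 0.5, 1, -0.9, -0.1, 0, 0, 0, 1, 1, -1.4, -0.1, 0, 0, 0, 1.5, 1, -1.9, -0.15, 0, 0, 0, 2, 1, -2.4, -0.2, 0, 0, 0, 2.5, 1, -2.9, -0.2, 0, 0, 0, 3, 1, -3.2, -0.25, 0, 0, 0, 3.5, 1, -3.4, -0.25, 0, 0, 0, 3.5, 1, -3.4, -0.25, 0, 0, 0, 3.5, 1]
}}

```text
time: 3.15
eef_pos: [0.4505, 0.262, 0.0217]
tcp_rot: [0.676, 0.737, 0.002, 0.0]
contact_force: [1.3, 4.5, 6.3]
opening: 0.226
finger_force: 50.1
```

Run:
```python
from h import *
r=wrist("w2"); s=r["s"]; print(s["eef_pos"],s["tcp_rot"],s["contact_force"])
c=cv2.convertScaleAbs(r["color"][220:480,200:440],alpha=1.5)
c=cv2.resize(c,None,fx=2.3,fy=2.3,interpolation=cv2.INTER_CUBIC); cv2.imwrite("pics/w2c.png",c)
```

```text
[0.4505451  0.2619989  0.02168223] [6.76131655e-01 7.36778737e-01 1.72191157e-03 3.34817565e-04] [1.28282664 4.45029126 6.33890317]
```

View pics/w2c.png

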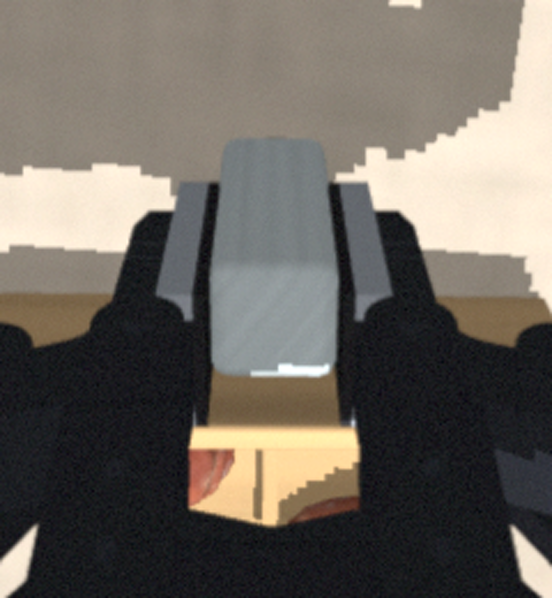

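Call:
{"api": "arm_command", "payload": {
  "series": [-0.5, -0.05, 0, 0, 0, 0, 1, -1.3, -0.05, 0, 0, 0, 0, 1, -2.1, -0.05, 0, 0, 0, 0, 1, -2.9, -0.05, 0, 0, 0, 0, 1, -3.6, -0.05, 0, 0, 0, 0, 1, -4.2, -0.05, 0, 0, 0, 0, 1, -4.7, -0.05, 0, 0, 0, 0, 1, -5.0, -0.05, 0, 0, 0, 0, 1]
}}

```text
time: 3.87
eef_pos: [0.4543, 0.2122, 0.0217]
tcp_rot: [0.676, 0.737, 0.002, 0.0]
contact_force: [-0.2, 5.9, 7.2]
opening: 0.225
finger_force: 50.1
```

Call:
{"api": "arm_command", "payload": {
  "series": [-0.6, 0, 0, 0, 0, 0, 1, -1.3, 0, 0, 0, 0, 0, 1, -2, 0, 0, 0, 0, 0, 1, -2.7, 0, 0, 0, 0, 0, 1, -3.4, 0, 0, 0, 0, 0, 1, -4.1, 0, 0, 0, 0, 0, 1, -4.7, 0, 0, 0, 0, 0, 1, -5, 0, 0, 0, 0, 0, 1]
}}

```text
time: 4.53
eef_pos: [0.4586, 0.1623, 0.0217]
tcp_rot: [0.676, 0.737, 0.002, 0.0]
contact_force: [-1.0, 5.9, 7.0]
opening: 0.225
finger_force: 50.1
```

Call:
{"api": "arm_command", "payload": {
  "series": [-0.4, 0, 0, 0, 0, 0, 1, -0.7, 0, 0, 0, 0, 0, 1, -0.9, 0, 0, 0, 0, 0, 1, -1.1, 0, 0, 0, 0, 0, 1, -1.2, 0, 0, 0, 0, 0, 1, -1.3, 0, 0, 0, 0, 0, 1, -1.3, 0, 0, 0, 0, 0, 1]
}}

```text
time: 5.12
eef_pos: [0.4596, 0.1496, 0.0217]
tcp_rot: [0.676, 0.737, 0.002, 0.0]
contact_force: [-1.2, 5.0, 7.1]
opening: 0.226
finger_force: 50.2
```

Call:
{"api": "arm_command", "payload": {
  "series": [-0.1, 0, 0, 0, 0, 0, 1, -0.2, 0, 0, 0, 0, 0, 1, -0.3, 0, 0, 0, 0, 0, 1, -0.4, 0, 0, 0, 0, 0, 1, -0.4, 0, 0, 0, 0, 0, 1]
}}

```text
time: 5.53
eef_pos: [0.4593, 0.1487, 0.0217]
tcp_rot: [0.676, 0.737, 0.003, -0.002]
contact_force: [-2.2, 19.5, 7.4]
opening: 0.225
finger_force: 50.1
```

Call:
{"api": "arm_command", "payload": {
  "series": [0.2, 0, 0, 0, 0, 0, 1, 0.2, 0, 0, 0, 0, 0, 0, 0.2, 0, 0, 0, 0, 0, 0, 0.2, 0, 0, 0, 0, 0, 0, 0.2, 0, 0, 0, 0, 0, 0, 0.2, 0, 0, 0, 0, 0, 0, 0.2, 0, 0, 0, 0, 0, 0, 0.2, 0, 0, 0, 0, 0, 0]
}}

```text
time: 6.2
eef_pos: [0.4586, 0.1468, 0.0201]
tcp_rot: [0.676, 0.737, -0.0, -0.0]
contact_force: [0.4, -0.5, 0.2]
opening: 0.993
finger_force: 0.0
```

Call:
{"api": "arm_command", "payload": {
  "series": [0.2, 0, -1, 0, 0, 0, 0, 0.3, 0, -4, 0, 0, 0, 0, 0.3, 0, -8, 0, 0, 0, 0, 0.3, 0, -12, 0, 0, 0, 0, 0.3, 0, -16, 0, 0, 0, 0, 0.3, 0, -16, 0, 0, 0, 0, 0.3, 0, -16, 0, 0, 0, 0]
}}

```text
time: 6.78
eef_pos: [0.4606, 0.1504, 0.1846]
tcp_rot: [0.675, 0.737, 0.003, 0.003]
contact_force: [-0.8, 0.3, -0.4]
opening: 0.997
finger_force: 0.0
```

Run:
```python
from h import *
from plant import vision
r=wrist("w3"); s=r["s"]; print(s["time"],s["eef_pos"],s["tcp_rot"],s["contact_force"])
c=cv2.convertScaleAbs(r["color"][160:480,100:540],alpha=1.5)
t=vision.read_camera("top")["color"][250:390,270:480]
t=cv2.resize(cv2.convertScaleAbs(t,alpha=1.5),None,fx=1.7,fy=1.7)
t=cv2.copyMakeBorder(t,0,320-t.shape[0],0,0,0)
cv2.imwrite("pics/w3c.png",np.hstack([c,t]))
```

```text
6.7833 [0.46056441 0.15044027 0.18457096] [0.67534244 0.73749262 0.00310353 0.00275482] [-0.82907696  0.31934166 -0.41241255]
```

View pics/w3c.png

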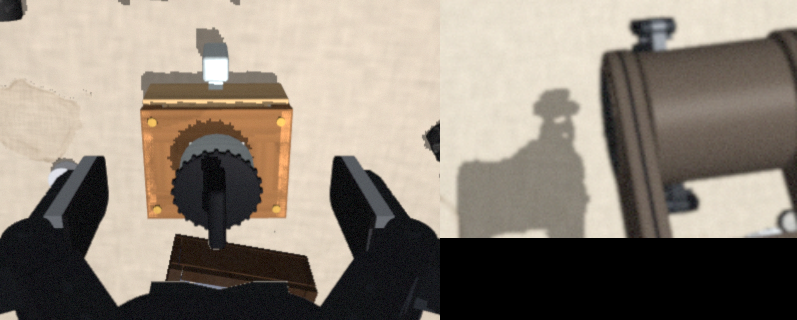

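The tray plate lies flush along the box front, with crop corners at (143,108), (293,108), (287,218) and (148,217). The cap flange is at about (217,190) in the crop.

Run:
```python
from h import *; import pickle
r=pickle.load(open("w3.pkl","rb"))
b=ray(r,np.array([(142,107),(293,107),(287.5,218),(148,217.5)])+[100,160],.05)[:,:2]
d=b[1]-b[0];e=b[2]-b[3]; print("box",b.mean(0),[np.linalg.norm(b[i]-b[i-1]).round(4) for i in range(4)],[np.degrees(np.arctan2(v[1],v[0])) for v in (d,e)],"frontmid",b[:2].mean(0))
print("plate outer edge",ray(r,np.array([(217,100)])+[100,160],.04))
print("flange",ray(r,np.array([(217.5,190)])+[100,160],.086))
print("bar top",ray(r,np.array([(213,158),(217,244)])+[100,160],.118))
togo(r["s"],[.4665,.067],.16,5)
```

```text
box [0.46788587 0.06669407] [np.float64(0.1014), np.float64(0.1164), np.float64(0.1023), np.float64(0.119)] [np.float64(4.763161026688577), np.float64(4.32565386837136)] frontmid [0.46339656 0.11742878]
plate outer edge [[0.4627917  0.11925199 0.04      ]]
flange [[0.46734673 0.06762929 0.086     ]]
bar top [[0.46059717 0.11164154 0.118     ]
 [0.46850578 0.04797796 0.118     ]]
shift [-8.36 -0.16  2.45] turn [ 0.48 -0.01  0.04]
```

Call:
{"api": "arm_command", "payload": {
  "series": [-2, 0, 0, 0.2, 0, 0, 0, -4.5, -0.1, 0, 0.5, 0, 0, 0, -7, -0.1, 0, 0.5, 0, 0, 0, -8.4, -0.1, 1, 0.5, 0, 0, 0, -8.4, -0.1, 2.5, 0.5, 0, 0, 0, -8.4, -0.1, 2.5, 0.5, 0, 0, 0, -8.4, -0.1, 2.5, 0.5, 0, 0, 0, -8.4, -0.1, 2.5, 0.5, 0, 0, 0]
}}

```text
time: 7.55
eef_pos: [0.4642, 0.0666, 0.1545]
tcp_rot: [0.675, 0.738, -0.004, -0.004]
contact_force: [0.0, -0.0, -0.1]
opening: 1.002
finger_force: 0.0
```

Run:
```python
from h import *; from plant import telemetry
s=telemetry.get_state(); print(s["time"],s["eef_pos"],s["qpos"]); togo(s,[.467,.067],.091,5)
```

```text
7.55 [0.46417209 0.06662193 0.15449724] [-7.35854038e-02 -9.11639828e-02  2.13202936e+00 -1.48956636e-03
  1.11166463e+00 -1.61058979e-01]
shift [0.01 0.35 6.35] turn [-0.63 -0.03  0.05]
```

Call:
{"api": "arm_command", "payload": {
  "series": [0, 0, 0, 0, 0, 0, 0, 0, 0, 0, 0, 0, 0, 0, 0, 0, 0, 0, 0, 0, 0]
}}

```text
time: 7.8
eef_pos: [0.4651, 0.0667, 0.1559]
tcp_rot: [0.675, 0.738, -0.003, -0.003]
contact_force: [1.1, 0.2, -0.8]
opening: 0.999
finger_force: 0.0
```

Run:
```python
from h import *; from plant import telemetry
s=telemetry.get_state(); print(s["time"],s["eef_pos"],s["tcp_rot"]); togo(s,[.467,.067],.091,5)
```

```text
7.8 [0.46510996 0.06665168 0.15592111] [ 0.67513664  0.7376825  -0.00290479 -0.00257176]
shift [0.02 0.24 6.49] turn [-0.44  0.01  0.07]
```

Call:
{"api": "arm_command", "payload": {
  "series": [0, 0.1, 2, -0.4, 0, 0, 0, 0, 0.2, 4, -0.4, 0, 0, 0, 0, 0.2, 5.5, -0.4, 0, 0, 0, 0, 0.2, 6.2, -0.4, 0, 0, 0, 0, 0.2, 6.4, -0.4, 0, 0, 0, 0, 0.2, 6.4, -0.4, 0, 0, 0, 0, 0.2, 6.4, -0.4, 0, 0, 0, 0, 0.2, 6.4, -0.4, 0, 0, 0, 0, 0.2, 6.4, -0.4, 0, 0, 0]
}}

```text
time: 8.55
eef_pos: [0.4671, 0.0664, 0.0924]
tcp_rot: [0.675, 0.737, 0.0, 0.0]
contact_force: [0.5, 0.5, -0.0]
opening: 1.003
finger_force: 0.0
```

Call:
{"api": "arm_command", "payload": {
  "series": [0, 0, 0, 0, 0, 0, 1, 0, 0, 0, 0, 0, 0, 1, 0, 0, 0, 0, 0, 0, 1, 0, 0, 0, 0, 0, 0, 1, 0, 0, 0, 0, 0, 0, 1, 0, 0, 0, 0, 0, 0, 1, 0, 0, 0, 0, 0, 0, 1, 0, 0, 0, 0, 0, 0, 1, 0, 0, 0, 0, 0, 0, 1, 0, 0, 0, 0, 0, 0, 1],
  "force": 30
}}

```text
time: 9.38
eef_pos: [0.4664, 0.0664, 0.0914]
tcp_rot: [0.675, 0.737, -0.001, -0.0]
contact_force: [0.6, 0.0, 0.2]
opening: 0.129
finger_force: 31.7
```

Run:
```python
from h import *; from plant import telemetry
s=telemetry.get_state(); print({k:s[k] for k in ("time","eef_pos","tcp_rot","contact_force","wrist_torque","opening","finger_force")})
```

```text
{'time': 9.3833, 'eef_pos': array([0.4663709 , 0.06638562, 0.09138795]), 'tcp_rot': array([ 6.75446280e-01,  7.37408813e-01, -5.78102541e-04, -4.79912461e-04]), 'contact_force': array([0.60527853, 0.02851393, 0.22796985]), 'wrist_torque': array([-0.01309715, -0.07298921,  0.03407496]), 'opening': 0.12919358574775172, 'finger_force': 31.691415309906006}
```

Call:
{"api": "arm_command", "payload": {
  "series": [0, 0, 0, 0, 0, 3, 1, 0, 0, 0, 0, 0, 6, 1, 0, 0, 0, 0, 0, 9, 1, 0, 0, 0, 0, 0, 12, 1, 0, 0, 0, 0, 0, 14, 1, 0, 0, 0, 0, 0, 14, 1]
}}

```text
time: 9.88
eef_pos: [0.4678, 0.0661, 0.0916]
tcp_rot: [0.76, 0.65, 0.001, 0.001]
contact_force: [5.0, -1.8, -2.9]
opening: 0.129
finger_force: 31.2
```

Call:
{"api": "arm_command", "payload": {
  "series": [0, 0, 0, 0, 0, 1.5, 1, 0, 0, 0, 0, 0, 3, 1, 0, 0, 0, 0, 0, 4, 1, 0, 0, 0, 0, 0, 4, 1]
}}

```text
time: 10.22
eef_pos: [0.4686, 0.0658, 0.0919]
tcp_rot: [0.782, 0.623, 0.001, 0.002]
contact_force: [5.9, -1.5, -4.2]
opening: 0.132
finger_force: 31.2
```

```bash
cat > st.py <<'E'
from plant import telemetry; import numpy as np
s=telemetry.get_state(); q=s["tcp_rot"]
print(s["time"],s["eef_pos"].round(4),"yaw",np.degrees(2*np.arctan2(q[1],q[0]))-90,s["contact_force"].round(1),s["wrist_torque"].round(2),s["opening"],s["finger_force"])
E
python3 st.py
```

```text
10.2167 [0.4686 0.0658 0.0919] yaw -12.86028716733496 [ 5.9 -1.5 -4.2] [-0.25 -1.28  0.36] 0.13237711169598212 31.210994124412537
```

Call:
{"api": "arm_command", "payload": {
  "series": [0, 0, 0, 0, 0, 1.5, 1, 0, 0, 0, 0, 0, 3, 1, 0, 0, 0, 0, 0, 3, 1]
}}

```text
time: 10.47
eef_pos: [0.4686, 0.0657, 0.0919]
tcp_rot: [0.797, 0.604, 0.001, 0.003]
contact_force: [6.4, -1.1, -3.7]
opening: 0.134
finger_force: 36.3
```

```bash
python3 st.py
python3 - <<'E'
from h import *
r=wrist("w4"); c=cv2.convertScaleAbs(r["color"][200:480,160:480],alpha=2.2)
cv2.imwrite("pics/w4c.png",cv2.resize(c,None,fx=2,fy=2))
E
```

```text
10.4667 [0.4686 0.0657 0.0919] yaw -15.724650084020212 [ 6.4 -1.1 -3.7] [-0.24 -1.3   0.75] 0.1344348549332393 36.265883445739746
```

View pics/w4c.png

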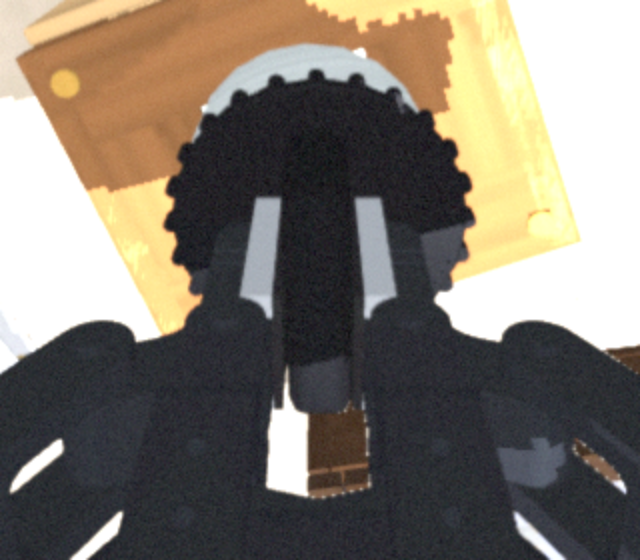

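The torque rises steeply (0.36 to 0.75 N·m) and the fingers are being pried apart. That is the dead stop at about 15°, so I'll turn the other way.

Call:
{"api": "arm_command", "payload": {
  "series": [0, 0, 0, 0, 0, -4, 1, 0, 0, 0, 0, 0, -9, 1, 0, 0, 0, 0, 0, -14, 1, 0, 0, 0, 0, 0, -19, 1, 0, 0, 0, 0, 0, -24, 1, 0, 0, 0, 0, 0, -29, 1, 0, 0, 0, 0, 0, -34, 1, 0, 0, 0, 0, 0, -38, 1, 0, 0, 0, 0, 0, -41, 1, 0, 0, 0, 0, 0, -41, 1]
}}

```text
time: 11.35
eef_pos: [0.466, 0.0665, 0.0914]
tcp_rot: [0.536, 0.844, -0.001, -0.001]
contact_force: [-0.8, 0.1, 1.2]
opening: 0.131
finger_force: 31.8
```

```bash
python3 st.py
```

```text
11.35 [0.466  0.0665 0.0914] yaw 25.11824544084918 [-0.8  0.1  1.2] [-0.03 -0.07 -0.03] 0.13133980393891595 31.75868511199951
```

Call:
{"api": "arm_command", "payload": {
  "series": [0, 0, 0, 0, 0, -5, 1, 0, 0, 0, 0, 0, -10, 1, 0, 0, 0, 0, 0, -15, 1, 0, 0, 0, 0, 0, -20, 1, 0, 0, 0, 0, 0, -25, 1, 0, 0, 0, 0, 0, -30, 1, 0, 0, 0, 0, 0, -34, 1, 0, 0, 0, 0, 0, -37, 1, 0, 0, 0, 0, 0, -37, 1]
}}

```text
time: 12.1
eef_pos: [0.466, 0.0664, 0.0914]
tcp_rot: [0.242, 0.97, -0.0, -0.001]
contact_force: [-0.4, -0.0, 1.3]
opening: 0.138
finger_force: 31.8
```

```bash
python3 st.py
```

```text
12.1 [0.466  0.0664 0.0914] yaw 62.03062726985266 [-0.4 -0.   1.3] [-0.06 -0.01 -0.01] 0.1378137280508656 31.815406680107117
```

Call:
{"api": "arm_command", "payload": {
  "series": [0, 0, 0, 0, 0, -1.5, 1, 0, 0, 0, 0, 0, -3, 1, 0, 0, 0, 0, 0, -4, 1, 0, 0, 0, 0, 0, -4, 1]
}}

```text
time: 12.43
eef_pos: [0.4662, 0.0664, 0.0915]
tcp_rot: [0.208, 0.978, -0.0, -0.001]
contact_force: [-0.8, -0.5, 2.1]
opening: 0.132
finger_force: 31.9
```

```bash
python3 st.py
```

```text
12.4333 [0.4662 0.0664 0.0915] yaw 65.97437427212984 [-0.8 -0.5  2.1] [-0.17  0.09 -0.01] 0.13183140008574562 31.8902724981308
```

Call:
{"api": "arm_command", "payload": {
  "series": [0, 0, -0.2, 0, 0, 0, 1, 0, 0, -0.4, 0, 0, 0, 1, 0, 0, -0.7, 0, 0, 0, 1, 0, 0, -1, 0, 0, 0, 1, 0, 0, -1, 0, 0, 0, 1]
}}

```text
time: 12.85
eef_pos: [0.4666, 0.0665, 0.102]
tcp_rot: [0.208, 0.978, -0.0, -0.0]
contact_force: [0.7, -0.3, -1.1]
opening: 0.132
finger_force: 31.5
```

```bash
python3 st.py
```

```text
12.85 [0.4666 0.0665 0.102 ] yaw 66.01638870243923 [ 0.7 -0.3 -1.1] [-0.02 -0.02 -0.03] 0.13231899123095653 31.4555561542511
```

Free; it's lifting. I'll take it up to about 8 cm.

Call:
{"api": "arm_command", "payload": {
  "series": [0, 0, -1, 0, 0, 0, 1, 0, 0, -2, 0, 0, 0, 1, 0, 0, -3, 0, 0, 0, 1, 0, 0, -4, 0, 0, 0, 1, 0, 0, -5, 0, 0, 0, 1, 0, 0, -6, 0, 0, 0, 1, 0, 0, -6.7, 0, 0, 0, 1, 0, 0, -7, 0, 0, 0, 1, 0, 0, -7, 0, 0, 0, 1, 0, 0, -7, 0, 0, 0, 1]
}}

```text
time: 13.68
eef_pos: [0.4662, 0.0664, 0.1712]
tcp_rot: [0.208, 0.978, -0.0, -0.001]
contact_force: [-0.2, 0.7, -0.8]
opening: 0.137
finger_force: 31.5
```

Call:
{"api": "arm_command", "payload": {
  "series": [0, 0, 0, 0, 0, 0, 1, 0, 0, 0, 0, 0, 0, 1, 0, 0, 0, 0, 0, 0, 1, 0, 0, 0, 0, 0, 0, 1, 0, 0, 0, 0, 0, 0, 1]
}}

```text
time: 14.1
eef_pos: [0.4662, 0.0664, 0.171]
tcp_rot: [0.208, 0.978, -0.0, -0.001]
contact_force: [0.0, -0.2, -0.7]
opening: 0.134
finger_force: 31.5
```

```bash
python3 st.py
python3 - <<'E'
from h import *
from plant import vision
a=wrist("w5")["color"]; b=vision.read_camera("scene")["color"]
f=lambda i:cv2.convertScaleAbs(i,alpha=1.5)
cv2.imwrite("pics/end.png",np.hstack([f(cv2.resize(a,(400,300))),f(b[200:425,200:500])[:, :].repeat(1,0) if 0 else cv2.resize(f(b[200:425,200:500]),(400,300))]))
E
```

```text
14.1 [0.4662 0.0664 0.171 ] yaw 66.02523851324713 [ 0.  -0.2 -0.7] [ 0.03  0.01 -0.02] 0.13448025879919162 31.500409841537476
```

View pics/end.png

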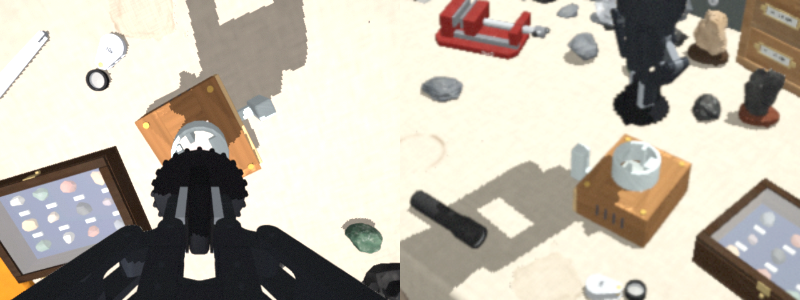

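The picture shows the cap held clear above the open port (right half, cap at about (640,105), port at about (637,160)). The tray is home, with its post at (580,160).

```bash
python3 -c "
from plant import ctrl; print(ctrl.sign_off())"
```

```text
the job is handed in; nothing more can be done
None
```

I slid the tray home with its stones, turned the cap about 61° the free way after it stopped dead at about 15° the other way, lifted it out, and handed the job in at 14 s holding it 8 cm above the port; the judge's verdict was not shown.

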